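Return the two setting posts to their keeper

TASK

Put both height-setting posts away in the slotted keeper, each pushed fully home in the pocket marked with its own colour: one stands loose on the worktop, the other was left part-way along the keeper's lanes. A post's foot has to travel under the keeper's cover with its stem in the slot, so it gets in only through the open mouth at the front; keep the posts upright, let go of them standing on the worktop, and leave the glassware where it is.

Things in the scene. Friction and masses are not known exactly. Their poses are not given: they have to be found in the camera images.
- keeper: keeper, fixed, turned up to 0.25 rad: aluminium cover plate, x -75 to 60, y -105 to 105 mm, underside 14 and top 19 mm above the worktop, on black ribs; the worktop is its floor. Origin on the worktop, x away from the robot, y left, z up. Slots 20 mm wide through the cover form an entry lane, a cross lane and two pockets. Under it a foot has room 22 mm either side of the slots' centre lines.
- keeper_mouth (a point): the only opening: middle of the keeper's front edge, at worktop height (keeper x -75, y 0 mm). The entry lane runs from here straight along keeper +x to the junction; its slot is flared to 44 mm over the first 12 mm. The worktop in front of it is clear for 60 mm.
- keeper_junction (a point): where the entry lane meets the cross lane, at worktop height (keeper x 30, y 0 mm). The cross lane's centre line runs along keeper y from -70 to +70 mm at x 30; from each end of it a pocket runs back towards the robot (keeper -x), from x 30 to its closed end, home being at x -5 mm.
- yellow_pocket (a point): home point of the yellow post: where its axis stands when pushed fully home in the yellow-labelled pocket. At worktop height, at keeper x = -5, y = +70 or -70 mm (varies). The label, a yellow tile 18 x 32 x 2 mm, lies on the cover 35 mm nearer the robot (keeper -x). The closed end stops the stem 1 mm past this point.
- blue_pocket (a point): home point of the blue post: where its axis stands when pushed fully home in the blue-labelled pocket. At worktop height, at keeper x = -5, y = +70 or -70 mm (varies). The label, a blue tile 18 x 32 x 2 mm, lies on the cover 35 mm nearer the robot (keeper -x). The closed end stops the stem 1 mm past this point.
- yellow_post_centre (a point): yellow setting post: centre (half-way up) of a loose upright post 86 mm tall, 0.1 to 0.2 kg. From below: steel foot disc, diameter 36, 8 thick; steel stem, diameter 12; yellow grip knob, diameter 26, from 50 to 86 mm above its underside. z up along the stem. At the start one post stands on the open worktop beside the keeper, the other captive in the keeper's cross lane.
- blue_post_centre (a point): blue setting post: centre (half-way up) of a loose upright post 86 mm tall, 0.1 to 0.2 kg. From below: steel foot disc, diameter 36, 8 thick; steel stem, diameter 12; blue grip knob, diameter 26, from 50 to 86 mm above its underside. z up along the stem. At the start one post stands on the open worktop beside the keeper, the other captive in the keeper's cross lane.
- beaker_tall_centre (a point): bystander: tall clear beaker, diameter 62, 170 mm tall, standing beside the keeper; its centre, half-way up
- weighing_bottle_centre (a point): bystander: small stoppered glass bottle, diameter 43, 64 mm tall, standing beside the keeper; its centre, half-way up
- beaker_400_centre (a point): bystander: clear beaker, diameter 74, 105 mm tall, standing behind the keeper; its centre, half-way up
Mind the look-alikes: they are no part of the job. Leave any brown or red look-alike of the part that bears blue_post_centre alone.

How it is judged:
By the outcome, as a careful person would: the job done as asked, in the order asked, and still so for the second after the job is handed in, with the robot touching nothing.
It also fails if it takes over 67 s, if anything falls off the work surface, if the arm or the gripper's body presses on something with over 40 N, if the wrist force passes 120 N, or if a joint passes its speed limit or range.

ROBOT

A 7-joint arm with a two-finger parallel gripper is mounted at the origin on a cart in front of the work surface, level with it; the furniture and walls round the work are solid. World frame = base frame: x ahead of the robot, y to its left, z up, the work surface at z = 0. Lengths are in m, angles in rad, forces in N, time in s.
With the tool pointing down it reaches from about 0.4 to 0.85 m from the base axis. Payload 10.4 kg.
Tool frame: the origin (TCP) lies midway between the tips of the shut fingers; the grasp point (between the pads) lies 19 mm behind it (manip.pinch_z is the distance from the TCP to the grasp point, in m); y points along the fingers, x is the direction in which the jaws open and shut, and the axes are right-handed (so a half turn about y gives the same grasp; the last joint's range is limited). The gripper opens to 85 mm and grips with 20 to 120 N. Pads are 22 mm wide; open, the fingers measure 114 mm over their backs; the gripper's body (76 mm by 85 mm) begins 54 mm behind the grasp point. The pads swing forward as they close: fully open they stand 13 mm farther back than shut.
Start: joints at [-1.17, 0.332, -0.065, 1.46, 0.022, 1.35, -0.088], TCP at [0.257, 0.57, 0.231] pointing down, gripper open.
Joint ranges: [-2.6, 2.6], [-0.5, 2.12], [-1.47, 1.34], [0.16, 2.42], [-1.27, 4.41], [0.06, 2.06], [-2.6, 2.6]. Speed limits (rad/s): [2.22, 2.22, 2.79, 2.79, 3.14, 3.14, 3.14].

INTERFACE

Orientations are given as a unit quaternion [x, y, z, w].
In Python, from workcell import manip gives the robot as it stands.
- The arm moves only by the shell command python3 -m pendant 'ROWS' [OPENING] [FORCE]. ROWS is a JSON object of lists of equal length, an entry for each row: "offset": the shift along the tool's x, y, z scaled (see below), a list of three; "turn": the turn, a rotation vector about the tool's x, y, z scaled (see below), a list of three. A call has 1 to 12 rows; each row is the pose to reach, as a shift and turn from the pose measured when the call began, along the tool's axes at that moment; what a row does not reach only later rows make up. The controller multiplies each number of a shift by 200 mm and each number of a turn by 45 degrees. A row lasts 1/8 s, in which the tool goes at most 62.5 mm and 10.7 degrees, less where a joint would pass 70% of its speed; a pose out of reach is approached as far as the arm can. A call with a number of a shift or a turn outside -1 to 1 is refused whole. A call with a gripper value outside its range is refused whole. OPENING is the opening in per cent of the stroke, from 0 (shut) to 100 (fully open), set as the call begins (- or left out, the last holds). The fingers move at their own pace and stop on an object; FORCE is the grip in N (left out, the last holds). Time passes only in rows, so rows that repeat a pose let the fingers close. It gives the time, the measured TCP pose, the force and the opening at its end, in the units of the state.
- manip.get_obs(): the state, without advancing time (a new reading comes with each control period).
- manip.camera(name): name is "side" or "top"; returns (picture, depth): 480x640x3 uint8, red, green, blue; 480x640 float32, m along the optical axis (not along the pixel's ray), 0 where there is no reading.
- manip.camera_model(name): a dict with "intrinsics" (3x3 intrinsics, pixels), "R" (3x3) and "t" (3): a world point X has camera coordinates R X + t. Camera axes: x right, y down, z forward; pixel columns grow to the right and rows downward; lengths in m; the calibration is good to about 2 mm. A picture is of the moment at which its call begins. camera_model takes no time and is no camera call.
- manip.hand_in(): hands the job in, once; it reports no verdict.
The state is a dict: "clock": time; "joint_pos": joint angles; "joint_velocities": joint speeds; "tau": joint torques, N m; "position": TCP position; "ee_rot": TCP orientation; "ft_force": force on the tool from outside, world axes, zero at the start; "torque": the same for the moment, N m; "grip_width": opening from 0.0 (shut) to 1.0 (fully open).
Only numpy, scipy, OpenCV 4.12 (cv2) and the standard library are available. Lean on these libraries where they do the work, as an engineer would, in place of code of your own. Each camera call takes 0.05 s, during which the arm holds its last target. There are 200 camera calls.

## Working session

There is one attempt and no reset: what is moved stays moved. The work goes in short steps, Python scripts to look and compute and a shell command to move; the robot and the scene stay as the last step left them, time stands still between calls to the robot, and variables do not carry over. Pictures are saved under pics/ and viewed, about 8 in all and at most 12, crops included, and the job is handed in when it is done.

```bash
mkdir -p pics; python3 - <<'E'
from workcell import manip
import cv2,numpy as np
for n in("top","side"):
    p,d=manip.camera(n); cv2.imwrite(f"pics/{n}0.png",p[:,:,::-1]); np.savez(f"{n}0.npz",p=p,d=d)
    m=manip.camera_model(n);print(n,m)
print(manip.get_obs(),manip.pinch_z)
E
```

```text
top {'intrinsics': array([[478.3665805 ,   0.        , 319.08821626],
       [  0.        , 478.3665805 , 244.99202936],
       [  0.        ,   0.        ,   1.        ]]), 'R': array([[ 0.02824261, -0.99956809,  0.00812314],
       [-0.98209066, -0.02926135, -0.18612285],
       [ 0.18628016, -0.00272106, -0.9824929 ]]), 't': array([0.05294276, 0.60614037, 0.82314974])}
side {'intrinsics': array([[610.940629  ,   0.        , 318.48588954],
       [  0.        , 610.940629  , 238.15947376],
       [  0.        ,   0.        ,   1.        ]]), 'R': array([[ 0.55348519,  0.83272472,  0.01495618],
       [ 0.61784617, -0.39848791, -0.67784475],
       [-0.55849822,  0.38441764, -0.73505293]]), 't': array([-0.41248849, -0.28741104,  1.22648601])}
{'clock': 0.1, 'joint_pos': array([-1.16958442,  0.33282159, -0.06470581,  1.46083709,  0.02161098,
        1.34993193, -0.08851136]), 'joint_velocities': array([-4.23896275e-04, -1.93583607e-03, -4.46502021e-05, -3.18789571e-03,
       -6.39041984e-04, -5.62873328e-04,  4.51653894e-04]), 'tau': array([ 1.63288991e-03, -6.26742482e+01,  4.90708533e-02, -3.92427492e+01,
        1.63865543e-02,  6.87004271e-03, -1.15697819e-06]), 'position': array([0.25688805, 0.56939501, 0.23059712]), 'ee_rot': array([ 0.59424428,  0.38328547, -0.3840317 , -0.59370501]), 'ft_force': array([-0.20363864,  0.30668557,  0.64900872]), 'torque': array([ 0.01207143,  0.01076234, -0.01669689]), 'grip_width': 1.002697010012165} 0.0187
```

View pics/top0.png

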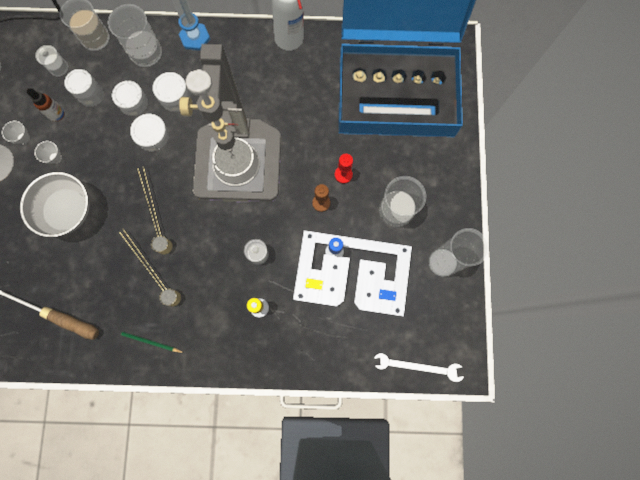

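View pics/side0.png

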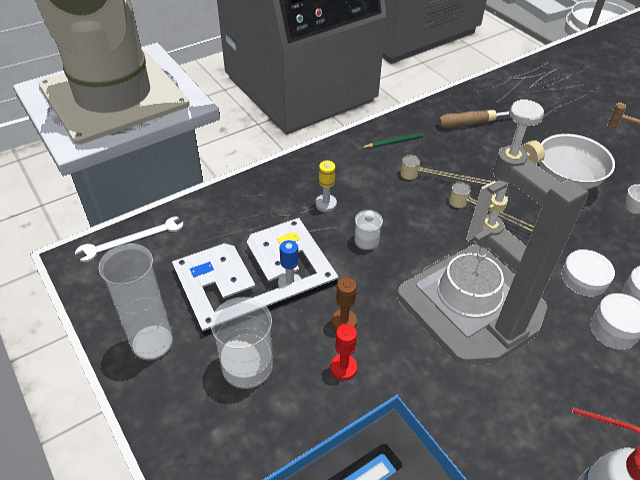

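Top view: the candidates for blue are the blue knob (336,245), brown (321,197) and red (345,168). Blue stands in the left part of the cross lane. The only yellow post is at (257,306), and the weighing bottle at (256,251) is near it. The yellow label (314,284) marks the left pocket and the blue label (387,295) the right one. I'll measure these and take a close crop.

```bash
cat > h.py <<'E'
from workcell import manip
import cv2,numpy as np
from scipy.spatial.transform import Rotation as Ro
def ray(n,uv):
    m=manip.camera_model(n);v=np.linalg.inv(m["intrinsics"])@[uv[0],uv[1],1]
    return -m["R"].T@m["t"],m["R"].T@v
def plane(n,uv,z):
    c,v=ray(n,uv);return c+v*(z-c[2])/v[2]
def tri(a,b):
    A=np.zeros((3,3));B=np.zeros(3)
    for n,uv in(("top",a),("side",b)):
        c,v=ray(n,uv);v=v/np.linalg.norm(v);P=np.eye(3)-np.outer(v,v);A+=P;B+=P@c
    return np.linalg.solve(A,B)
H={"yellow":((22,150,90),(35,255,255)),"blue":((105,150,80),(125,255,255))}
def blobs(p,col,roi):
    x0,y0,x1,y1=roi
    m=np.zeros(p.shape[:2],np.uint8);h=cv2.cvtColor(p,cv2.COLOR_RGB2HSV)
    m[y0:y1,x0:x1]=cv2.inRange(h,*map(np.array,H[col]))[y0:y1,x0:x1]
    n,_,s,c=cv2.connectedComponentsWithStats(m)
    return [(int(s[i,4]),c[i].round(1),s[i,:4]) for i in range(1,n) if s[i,4]>25]
E
python3 - <<'E'
from h import *
t=np.load("top0.npz");s=np.load("side0.npz")
for c in H:
    print(c,"top",blobs(t["p"],c,(230,210,420,330)));print(c,"side",blobs(s["p"],c,(160,140,360,300)))
p=t["p"];m=np.zeros(p.shape[:2],np.uint8)
m[225:325,285:420]=(cv2.cvtColor(p,cv2.COLOR_RGB2GRAY)>190)[225:325,285:420]
n,l,st,ce=cv2.connectedComponentsWithStats(m);print(st[1:])
pts=np.argwhere(l==1+st[1:,4].argmax())[:,::-1]
w=np.float32([plane("top",q,.019)[:2] for q in pts])
r=cv2.minAreaRect(w);print(r,cv2.boxPoints(r))
for n,q in(("yl",(314,284)),("bl",(387.5,295))):print(n,plane("top",q,.021))
h=lambda a,x0,y0,x1,y1:cv2.resize(a[y0:y1,x0:x1,::-1],None,fx=4,fy=4)
cv2.imwrite("pics/crop.png",h(p,235,215,430,330))
E
```

```text
yellow top [(123, array([313.6, 283.6]), array([306, 279,  16,  10], dtype=int32)), (156, array([254., 305.]), array([246, 298,  16,  15], dtype=int32))]
yellow side [(328, array([326.5, 173.7]), array([319, 160,  17,  27], dtype=int32)), (113, array([288.3, 237.2]), array([277, 232,  23,  12], dtype=int32))]
blue top [(111, array([335.5, 244.7]), array([329, 238,  14,  14], dtype=int32)), (125, array([387. , 294.6]), array([379, 290,  17,  10], dtype=int32))]
blue side [(386, array([288.5, 254.5]), array([280, 240,  18,  29], dtype=int32)), (184, array([201.2, 269.1]), array([190, 262,  24,  15], dtype=int32))]
[[ 293  231  119   85 5697]
 [ 334  242    5    5   19]]Traceback (most recent call last):
  File "<stdin>", line 9, in <module>
  File "h.py", line 8, in plane
    c,v=ray(n,uv);return c+v*(z-c[2])/v[2]
        ~~~^^^^^^
  File "h.py", line 5, in ray
    m=manip.camera_model(n);v=np.linalg.inv(m["intrinsics"])@[uv[0],uv[1],1]
ValueError: time passes only in moves, steps and waits
```

```bash
sed -i 's/^def ray/CM={n:manip.camera_model(n) for n in("top","side")}\ndef ray/; s/m=manip.camera_model(n);v=/m=CM[n];v=/' h.py
python3 - <<'E'
from h import *
t=np.load("top0.npz");s=np.load("side0.npz")
p=t["p"];m=np.zeros(p.shape[:2],np.uint8)
m[225:325,285:420]=(cv2.cvtColor(p,cv2.COLOR_RGB2GRAY)>190)[225:325,285:420]
n,l,st,ce=cv2.connectedComponentsWithStats(m)
pts=np.argwhere(l==1+st[1:,4].argmax())[:,::-1]
w=np.float32([plane("top",q,.019)[:2] for q in pts])
r=cv2.minAreaRect(w);b=cv2.boxPoints(r);print(r,b)
yl=plane("top",(313.6,283.6),.021);bl=plane("top",(387,294.6),.021);print(yl,bl)
d=(yl-bl)[:2];th=np.arctan2(-d[0],d[1]);print("yaw labels",th,np.linalg.norm(d))
th2=np.arctan2(*(lambda e:(-e[0],e[1]))(max((b[i]-b[i-1] for i in range(4)),key=lambda e:e[1])));print("yaw rect",th2)
print("yellow",tri((254,305),(326.5,173.7)),"top-plane",plane("top",(254,305),.08))
print("blue",tri((335.5,244.7),(288.5,254.5)),"top-plane",plane("top",(335.5,244.7),.08))
R=Ro.from_quat(manip.get_obs()["ee_rot"]).as_matrix();print(R.round(3))
cv2.imwrite("pics/crop.png",cv2.resize(p[215:330,235:430,::-1],None,fx=4,fy=4))
for n,q in(("wb",(256,251)),):print(n,plane("top",q,.06))
E
```

```text
((0.5606663227081299, 0.005332969129085541), (0.20990443229675293, 0.13525334000587463), 83.1494140625) [[ 0.4810037  -0.0908034 ]
 [ 0.6152914  -0.1069365 ]
 [ 0.64032894  0.10146934]
 [ 0.5060412   0.11760244]]
[0.53672104 0.07865747 0.021     ] [ 0.52001282 -0.05993131  0.021     ]
yaw labels -0.11998065020536493 0.1395923176654733
yaw rect -0.11956527
yellow [0.49079318 0.18300298 0.06721233] top-plane [0.48993805 0.18116495 0.08      ]
blue [0.60392794 0.04142966 0.06825003] top-plane [0.60133706 0.0412105  0.08      ]
[[ 0.411 -0.    -0.912]
 [ 0.912 -0.001  0.411]
 [-0.001 -1.    -0.   ]]
wb [0.58913082 0.18534021 0.06      ]
```

View pics/crop.png

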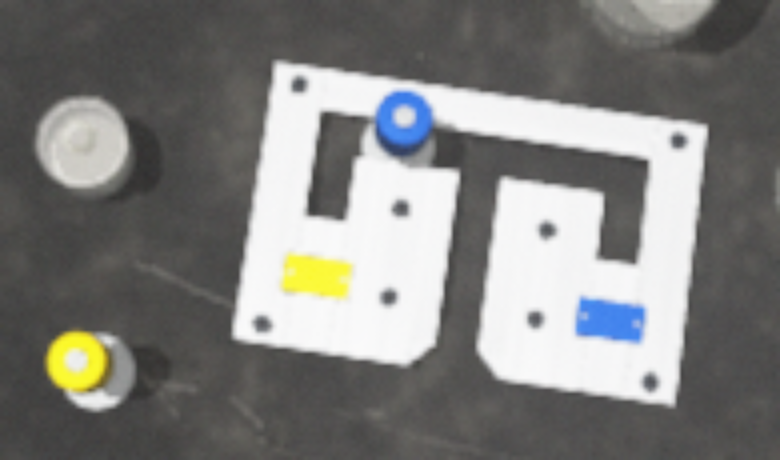

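Everything agrees: keeper origin (0.568,0.004), yaw -0.12, blue at keeper y ≈ +41 in the lane, and yellow at (0.491,0.183). The crop shows yellow label on the left pocket, blue on the right. I'll turn the jaws to keeper y and approach blue.

```bash
python3 -m pendant '{"offset":[[-0.4,0,-0.5],[-0.85,0,-1],[-0.85,0,-1],[-0.85,0,-1],[-0.85,0,-1],[-0.85,0,-1],[-0.85,0,-1]],"turn":[[0,-0.2,0],[0,-0.387,0],[0,-0.387,0],[0,-0.387,0],[0,-0.387,0],[0,-0.387,0],[0,-0.387,0]]}' 100 40
cat >> h.py <<'E'
ex=np.array([.9929,-.1193,0]);ey=np.array([.1193,.9929,0]);O=np.array([.5681,.0044,0])
def go(target):
    o=manip.get_obs();R=Ro.from_quat(o["ee_rot"]).as_matrix();d=R.T@(np.array(target)-o["position"])
    K=np.stack([ey,[0,0,-1],-ex],1)
    print("t",round(o["clock"],2),"tcp",o["position"].round(4),"kp",((o["position"]-O)@np.stack([ex,ey],1)).round(4),"off",(d/.2).round(3),"turn",(Ro.from_matrix(R.T@K).as_rotvec(degrees=True)/45).round(3),"w",o["grip_width"].round(3),"F",o["ft_force"].round(1))
E
python3 -c "
from h import *
go((.6035,.0414,.2));print(plane('top',(443,262),0),plane('top',(402,207),0))"
```

```text
clock: 0.98
position: [0.3682, 0.3339, 0.2306]
ee_rot: [0.528, 0.469, -0.47, -0.528]
ft_force: [0.4, 1.1, -0.6]
grip_width: 1.001Traceback (most recent call last):
  File "<string>", line 3, in <module>
    go((.6035,.0414,.2));print(plane('top',(443,262),0),plane('top',(402,207),0))
    ~~^^^^^^^^^^^^^^^^^^
  File "h.py", line 26, in go
    print("t",round(o["clock"],2),"tcp",o["position"].round(4),"kp",((o["position"]-O)@np.stack([ex,ey],1)).round(4),"off",(d/.2).round(3),"turn",(Ro.from_matrix(R.T@K).as_rotvec(degrees=True)/45).round(3),"w",o["grip_width"].round(3),"F",o["ft_force"].round(1))
                                                                                                                                                                                                                  ^^^^^^^^^^^^^^^^^^^^^
AttributeError: 'float' object has no attribute 'round'
```

```bash
sed -i 's/o\["grip_width"\].round(3)/round(o["grip_width"],3)/' h.py
python3 -c "
from h import *
go((.6035,.0414,.2));print(plane('top',(443,262),0),plane('top',(402,207),0))"
```

```text
t 0.97 tcp [0.3682 0.3339 0.2306] kp [-0.2378  0.3033] off [-1.315  0.154 -1.34 ] turn [-0.001  0.003 -0.001] w 1.001 F [ 0.4  1.1 -0.6]
[ 0.58853995 -0.17225089  0.        ] [ 0.69704159 -0.09263027  0.        ]
```

```bash
python3 -m pendant '{"offset":[[-0.3,0,-0.3],[-0.6,0,-0.6],[-0.9,0,-0.9],[-0.9,0,-0.9],[-0.9,0,-0.9],[-0.9,0,-0.9],[-0.9,0,-0.9]],"turn":[[0,0,0],[0,0,0],[0,0,0],[0,0,0],[0,0,0],[0,0,0],[0,0,0]]}'
python3 -c "
from h import *
go((.6035,.0414,.14))"
```

```text
clock: 1.85
position: [0.5252, 0.1363, 0.2305]
ee_rot: [-0.527, -0.47, 0.471, 0.528]
ft_force: [-0.2, 0.3, -0.4]
grip_width: 0.999
t 1.85 tcp [0.5252 0.1363 0.2305] kp [-0.0584  0.1259] off [-0.427  0.452 -0.444] turn [-0.002  0.007 -0.001] w 0.999 F [-0.2  0.3 -0.4]
```

```bash
python3 -m pendant '{"offset":[[-0.2,0,-0.2],[-0.427,0.1,-0.444],[-0.427,0.3,-0.444],[-0.427,0.452,-0.444],[-0.427,0.452,-0.444],[-0.427,0.452,-0.444],[-0.427,0.452,-0.444]],"turn":[[0,0.007,0],[0,0.007,0],[0,0.007,0],[0,0.007,0],[0,0.007,0],[0,0.007,0],[0,0.007,0]]}'
python3 -c "
from h import *
for n in ('top','side'):
    p,d=manip.camera(n); cv2.imwrite(f'pics/{n}1.png',p[:,:,::-1]);
    print(blobs(p,'blue',(230,200,420,330) if n=='top' else (160,140,360,300)))
a=cv2.imread('pics/side1.png')[80:400,120:440];b=cv2.imread('pics/top1.png')[180:340,240:400]
cv2.imwrite('pics/pair1.png',np.hstack([a,cv2.resize(b,None,fx=2,fy=2)]))
go((.6035,.0414,.047))"
```

```text
clock: 2.72
position: [0.6044, 0.0421, 0.1419]
ee_rot: [0.529, 0.47, -0.469, -0.528]
ft_force: [-0.3, -0.4, 0.5]
grip_width: 1.0
[]
[(392, array([288.6, 254.7]), array([280, 240,  18,  29], dtype=int32)), (182, array([201.3, 269. ]), array([190, 262,  24,  15], dtype=int32))]
t 2.83 tcp [0.6041 0.0417 0.1413] kp [0.0313 0.0414] off [-0.002  0.472  0.003] turn [ 0.     0.001 -0.   ] w 1.001 F [ 1.  -0.4  0.1]
```

View pics/pair1.png

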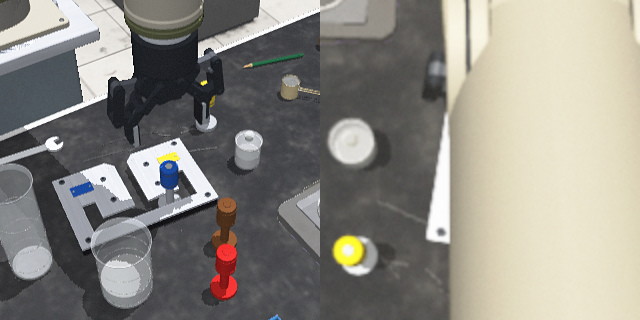

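The gripper straddles the blue knob, with the jaws along keeper y and nothing in the way. Now I'll descend and grip.

```bash
python3 -m pendant '{"offset":[[0,0.12,0],[0,0.24,0],[0,0.36,0],[0,0.43,0],[0,0.472,0],[0,0.472,0],[0,0.472,0]],"turn":[[0,0,0],[0,0,0],[0,0,0],[0,0,0],[0,0,0],[0,0,0],[0,0,0]]}' && python3 -m pendant '{"offset":[[0,0,0],[0,0,0],[0,0,0],[0,0,0],[0,0,0],[0,0,0],[0,0,0],[0,0,0]],"turn":[[0,0,0],[0,0,0],[0,0,0],[0,0,0],[0,0,0],[0,0,0],[0,0,0],[0,0,0]]}' 0 30
python3 -c "
from h import *
go(O+30*ex*1e-3-.07*ey+[0,0,.047])"
```

```text
clock: 3.7
position: [0.6047, 0.0417, 0.0478]
ee_rot: [0.529, 0.47, -0.469, -0.528]
ft_force: [0.2, -0.0, 1.3]
grip_width: 0.999
clock: 4.7
position: [0.6049, 0.0418, 0.048]
ee_rot: [0.529, 0.47, -0.469, -0.528]
ft_force: [0.1, -0.5, 3.9]
grip_width: 0.293
t 4.7 tcp [0.6049 0.0418 0.048 ] kp [0.032  0.0416] off [-0.558  0.005  0.011] turn [0.002 0.001 0.001] w 0.293 F [ 0.1 -0.5  3.9]
```

Held at a width of 25 mm. Next, slide blue along the cross lane to y = -70.

```bash
python3 -m pendant '{"offset":[[-0.05,0,0.003],[-0.1,0,0.006],[-0.16,0,0.006],[-0.22,0,0.006],[-0.28,0,0.006],[-0.34,0,0.006],[-0.4,0,0.006],[-0.46,0,0.006],[-0.51,0,0.006],[-0.556,0,0.006],[-0.556,0,0.006],[-0.556,0,0.006]],"turn":[[0,0,0],[0,0,0],[0,0,0],[0,0,0],[0,0,0],[0,0,0],[0,0,0],[0,0,0],[0,0,0],[0,0,0],[0,0,0],[0,0,0]]}'
python3 -c "
from h import *
go(O-5*ex*1e-3-.07*ey+[0,0,.047])"
```

```text
clock: 6.2
position: [0.5904, -0.0697, 0.0479]
ee_rot: [0.53, 0.469, -0.469, -0.528]
ft_force: [0.9, -3.5, 5.1]
grip_width: 0.295
t 6.2 tcp [ 0.5904 -0.0697  0.0479] kp [ 0.0309 -0.0709] off [0.004 0.004 0.18 ] turn [ 0.002  0.    -0.001] w 0.295 F [ 0.9 -3.5  5.1]
```

```bash
python3 -m pendant '{"offset":[[0.004,0,0.05],[0.004,0,0.1],[0.004,0,0.14],[0.004,0,0.165],[0.004,0,0.18],[0.004,0,0.185],[0.004,0,0.19],[0.004,0,0.19]],"turn":[[0,0,0],[0,0,0],[0,0,0],[0,0,0],[0,0,0],[0,0,0],[0,0,0],[0,0,0]]}'
python3 -c "
from h import *
go(O-6*ex*1e-3-.07*ey+[0,0,.047])
p,d=manip.camera('side'); cv2.imwrite('pics/side2.png',cv2.resize(p[180:340,140:360,::-1],None,fx=3,fy=3));print(blobs(p,'blue',(160,140,360,300)))
"
```

```text
clock: 7.2
position: [0.5537, -0.0642, 0.0482]
ee_rot: [0.53, 0.47, -0.469, -0.528]
ft_force: [6.9, 0.1, 3.2]
grip_width: 0.294
t 7.2 tcp [ 0.5537 -0.0642  0.0482] kp [-0.0061 -0.0698] off [-0.001  0.006 -0.   ] turn [ 0.005  0.    -0.001] w 0.294 F [6.9 0.1 3.2]
[(383, array([204.3, 262.3]), array([195, 248,  19,  30], dtype=int32))]
```

View pics/side2.png

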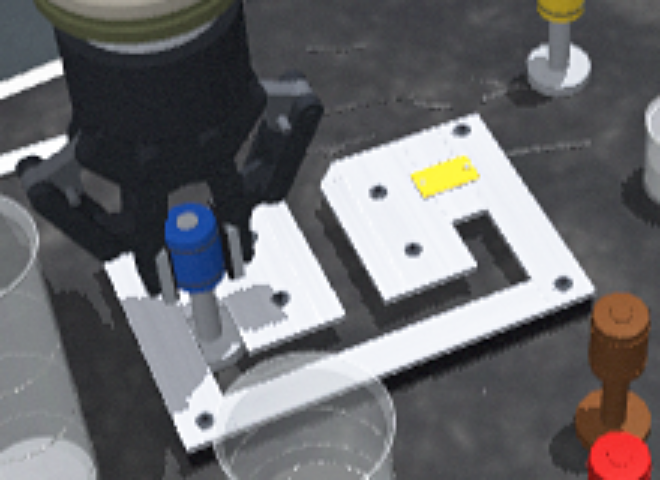

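```bash
python3 -m pendant '{"offset":[[0,0,0.005],[0,0,0.01],[0,0,0.01]],"turn":[[0,0,0],[0,0,0],[0,0,0]]}'
python3 -c "
from h import *
go(O-6*ex*1e-3-.07*ey+[0,0,.047])
p,d=manip.camera('side');print(blobs(p,'blue',(160,140,360,300)))
u=blobs(p,'blue',(160,140,360,300))[0][1]; print((plane('side',u,.0672)-O)@np.stack([ex,ey],1))
"
```

```text
clock: 7.62
position: [0.5529, -0.064, 0.0484]
ee_rot: [0.531, 0.471, -0.468, -0.527]
ft_force: [7.6, -0.3, 1.2]
grip_width: 0.297
t 7.62 tcp [ 0.5529 -0.064   0.0484] kp [-0.007  -0.0697] off [-0.001  0.007 -0.005] turn [ 0.009  0.001 -0.001] w 0.297 F [ 7.6 -0.3  1.2]
[(394, array([204.2, 261.9]), array([195, 247,  19,  30], dtype=int32))]
[-0.008223   -0.06829234]
```

It is stalled against the closed end, so blue is home. Release and rise.

```bash
python3 -m pendant '{"offset":[[0,0,-0.004],[0,0,-0.004],[0,0,-0.004],[0,0,-0.004],[0,-0.02,-0.004],[0,-0.1,-0.004],[0,-0.3,-0.004],[0,-0.55,-0.004],[0,-0.7,-0.004],[0,-0.7,-0.004]],"turn":[[-0.002,0,0],[0.009,0,0],[0.009,0,0],[0.009,0,0],[0.009,0,0],[0.009,0,0],[0.009,0,0],[0.009,0,0],[0.009,0,0],[0.009,0,0]]}' 70
python3 -c "
from h import *
go((.4908,.1825,.19))
p,d=manip.camera('side');b=blobs(p,'blue',(160,140,360,300));print(b)
for q in b:print((plane('side',q[1],.0672)-O)@np.stack([ex,ey],1))
"
```

```text
clock: 8.93
position: [0.5543, -0.0641, 0.1922]
ee_rot: [0.53, 0.471, -0.468, -0.528]
ft_force: [-1.2, -0.2, -0.5]
grip_width: 0.703
t 8.93 tcp [ 0.5543 -0.0641  0.1922] kp [-0.0056 -0.0697] off [1.186 0.009 0.462] turn [0.007 0.    0.   ] w 0.703 F [-1.2 -0.2 -0.5]
[(465, array([203.3, 264.8]), array([190, 249,  25,  30], dtype=int32))]
[-0.00379095 -0.07116813]
```

```bash
python3 -m pendant '{"offset":[[0.2,0,0.1],[0.5,0,0.2],[0.8,0,0.4],[0.95,0,0.46],[0.95,0,0.46],[0.95,0,0.46],[0.95,0,0.46]],"turn":[[0.007,0,0],[0.007,0,0],[0.007,0,0],[0.007,0,0],[0.007,0,0],[0.007,0,0],[0.007,0,0]]}' 100
python3 -c "
from h import *
go((.4908,.1825,.14))
t,d=manip.camera('top');s,d=manip.camera('side')
b=blobs(t,'blue',(230,210,420,330));c=blobs(s,'blue',(160,140,360,300));y=blobs(s,'yellow',(160,140,360,300));print(b,c,y)
cv2.imwrite('pics/top3.png',cv2.resize(t[200:340,240:440,::-1],None,fx=4,fy=4))
"
```

```text
clock: 9.85
position: [0.4849, 0.1342, 0.1897]
ee_rot: [-0.529, -0.468, 0.47, 0.53]
ft_force: [-0.0, -0.6, 0.4]
grip_width: 1.0
t 9.85 tcp [0.4849 0.1342 0.1897] kp [-0.0981  0.119 ] off [ 0.243  0.248 -0.001] turn [-0.004 -0.002 -0.001] w 1.0 F [-0.  -0.6  0.4]
[(119, array([395. , 272.5]), array([388, 266,  15,  14], dtype=int32)), (123, array([387.1, 294.6]), array([379, 290,  17,  10], dtype=int32))] [(472, array([203.3, 264.6]), array([190, 249,  25,  30], dtype=int32))] [(328, array([326.5, 173.7]), array([319, 160,  17,  27], dtype=int32)), (159, array([287.7, 238.5]), array([277, 232,  23,  14], dtype=int32))]
```

View pics/top3.png

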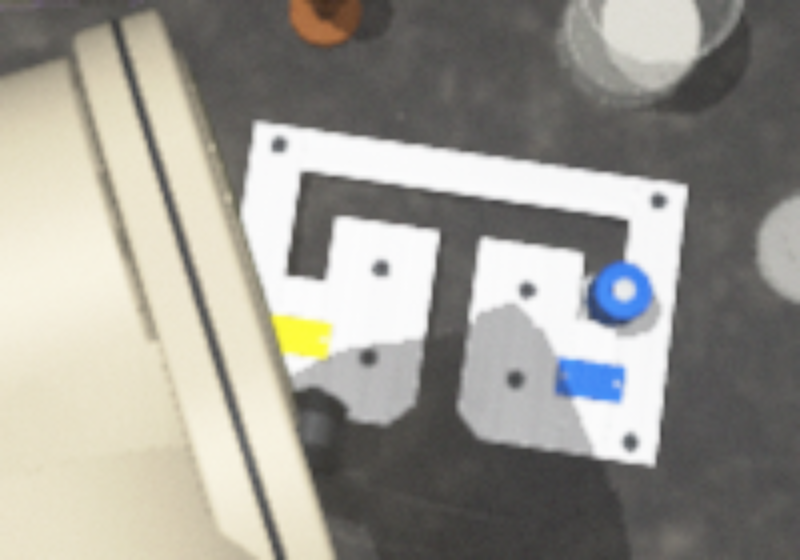

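Blue stands at the end of the right pocket, at crop (622,292), upright. Next is yellow: go above it, descend and grip.

```bash
python3 -m pendant '{"offset":[[0.12,0,0],[0.243,0.05,0],[0.243,0.2,0],[0.243,0.35,0],[0.243,0.5,0],[0.243,0.62,0],[0.243,0.69,0],[0.243,0.71,0],[0.243,0.71,0],[0.243,0.71,0]],"turn":[[-0.004,0,0],[-0.004,0,0],[-0.004,0,0],[-0.004,0,0],[-0.004,0,0],[-0.004,0,0],[-0.004,0,0],[-0.004,0,0],[-0.004,0,0],[-0.004,0,0]]}' && python3 -m pendant '{"offset":[[0,0,0],[0,0,0],[0,0,0],[0,0,0],[0,0,0],[0,0,0],[0,0,0],[0,0,0]],"turn":[[0,0,0],[0,0,0],[0,0,0],[0,0,0],[0,0,0],[0,0,0],[0,0,0],[0,0,0]]}' 0 30
python3 -c "
from h import *
go(O-.125*ex+[0,0,.055])
t,d=manip.camera('top');s,d=manip.camera('side')
y=blobs(s,'yellow',(160,140,360,300));print(y)
b=blobs(t,'blue',(230,210,420,330))
print((plane('top',b[0][1],.08)-O)@np.stack([ex,ey],1))
"
```

```text
clock: 11.2
position: [0.4909, 0.1831, 0.0486]
ee_rot: [0.53, 0.469, -0.468, -0.529]
ft_force: [0.1, -0.3, -0.9]
grip_width: 1.002
clock: 12.2
position: [0.491, 0.1831, 0.0488]
ee_rot: [0.53, 0.469, -0.468, -0.529]
ft_force: [-0.2, -0.3, 5.5]
grip_width: 0.295
t 12.2 tcp [0.491  0.1831 0.0488] kp [-0.0979  0.1682] off [-0.841 -0.032  0.134] turn [ 0.002 -0.002  0.001] w 0.295 F [-0.2 -0.3  5.5]
[(248, array([328.7, 173.7]), array([323, 160,  13,  27], dtype=int32)), (158, array([287.6, 238.5]), array([277, 232,  23,  14], dtype=int32))]
[-0.00535378 -0.07089469]
```

```bash
python3 -m pendant '{"offset":[[0,-0.02,0.02],[0,-0.025,0.08],[0,-0.025,0.13],[-0.1,-0.025,0.134],[-0.25,-0.025,0.134],[-0.4,-0.025,0.134],[-0.55,-0.025,0.134],[-0.7,-0.025,0.134],[-0.8,-0.025,0.134],[-0.841,-0.025,0.134],[-0.841,-0.025,0.134],[-0.841,-0.025,0.134]],"turn":[[0,0,0],[0,0,0],[0,0,0],[0,0,0],[0,0,0],[0,0,0],[0,0,0],[0,0,0],[0,0,0],[0,0,0],[0,0,0],[0,0,0]]}' 0 30
python3 -c "
from h import *
go(O-.125*ex+[0,0,.0488])
s,d=manip.camera('side')
y=blobs(s,'yellow',(160,100,360,300));print(y)
cv2.imwrite('pics/side4.png',cv2.resize(s[140:320,130:350,::-1],None,fx=3,fy=3))
"
```

```text
clock: 13.8
position: [0.4441, 0.0201, 0.0537]
ee_rot: [0.529, 0.47, -0.469, -0.529]
ft_force: [-0.0, 0.8, -2.1]
grip_width: 0.3
t 13.8 tcp [0.4441 0.0201 0.0537] kp [-0.125   0.0008] off [-0.004  0.024  0.   ] turn [ 0.002 -0.001  0.001] w 0.3 F [-0.   0.8 -2.1]
[(307, array([222.2, 192.5]), array([214, 179,  17,  27], dtype=int32)), (157, array([287.8, 238.5]), array([277, 232,  23,  14], dtype=int32))]
```

View pics/side4.png

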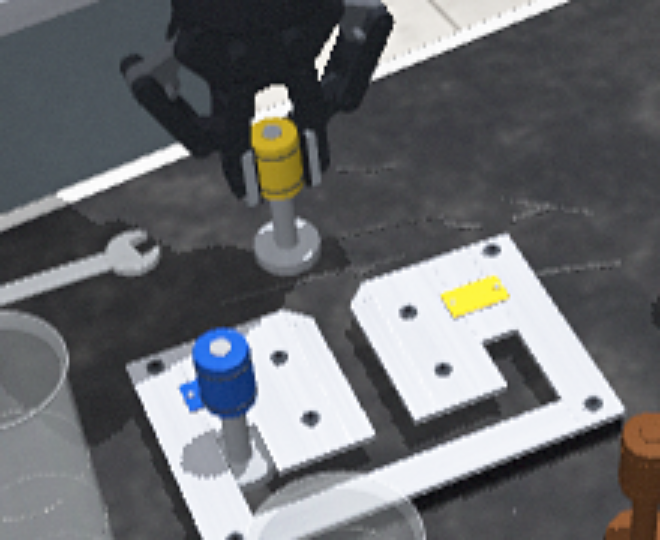

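```bash
python3 -m pendant '{"offset":[[-0.004,0.012,0],[-0.004,0.023,0],[-0.004,0.023,-0.05],[-0.004,0.023,-0.11],[-0.004,0.023,-0.17],[-0.004,0.023,-0.23],[-0.004,0.023,-0.29],[-0.004,0.023,-0.35],[-0.004,0.023,-0.4],[-0.004,0.023,-0.4]],"turn":[[0,0,0],[0,0,0],[0,0,0],[0,0,0],[0,0,0],[0,0,0],[0,0,0],[0,0,0],[0,0,0],[0,0,0]]}'
python3 -c "
from h import *
go(O+.03*ex+[0,0,.0488])
"
```

```text
clock: 15.1
position: [0.5244, 0.0099, 0.0493]
ee_rot: [0.53, 0.47, -0.468, -0.529]
ft_force: [1.1, 0.4, 1.9]
grip_width: 0.295
t 15.1 tcp [0.5244 0.0099 0.0493] kp [-0.044   0.0002] off [-0.001  0.004 -0.37 ] turn [ 0.003 -0.001  0.001] w 0.295 F [1.1 0.4 1.9]
```

```bash
python3 -m pendant '{"offset":[[0,0,-0.05],[0,0,-0.11],[0,0,-0.17],[0,0,-0.23],[0,0,-0.29],[0,0,-0.34],[0,0,-0.37],[0,0,-0.37],[0,0,-0.37]],"turn":[[0,0,0],[0,0,0],[0,0,0],[0,0,0],[0,0,0],[0,0,0],[0,0,0],[0,0,0],[0,0,0]]}'
python3 -c "
from h import *
go(O+.03*ex+.07*ey+[0,0,.0488])
"
```

```text
clock: 16.23
position: [0.598, 0.0009, 0.0495]
ee_rot: [0.53, 0.47, -0.468, -0.528]
ft_force: [-0.1, -0.6, 1.0]
grip_width: 0.295
t 16.23 tcp [0.598  0.0009 0.0495] kp [0.0301 0.0001] off [0.349 0.004 0.001] turn [ 0.004 -0.     0.001] w 0.295 F [-0.1 -0.6  1. ]
```

```bash
python3 -m pendant '{"offset":[[0.05,0,0],[0.11,0,0],[0.17,0,0],[0.23,0,0],[0.29,0,0],[0.33,0,0],[0.349,0,0],[0.349,0,0],[0.349,0,0]],"turn":[[0,0,0],[0,0,0],[0,0,0],[0,0,0],[0,0,0],[0,0,0],[0,0,0],[0,0,0],[0,0,0]]}'
python3 -c "
from h import *
go(O-.005*ex+.07*ey+[0,0,.0488])
"
```

```text
clock: 17.35
position: [0.6073, 0.0703, 0.0507]
ee_rot: [0.53, 0.471, -0.468, -0.528]
ft_force: [-0.2, -3.2, 6.9]
grip_width: 0.297
t 17.35 tcp [0.6073 0.0703 0.0507] kp [0.0311 0.0701] off [-0.     0.009  0.18 ] turn [ 0.007 -0.001  0.001] w 0.297 F [-0.2 -3.2  6.9]
```

```bash
python3 -m pendant '{"offset":[[0,0,0.05],[0,0.004,0.1],[0,0.004,0.14],[0,0.004,0.165],[0,0.004,0.18],[0,0.004,0.187],[0,0.004,0.192],[0,0.004,0.192]],"turn":[[0.003,0,0],[0.007,0,0],[0.007,0,0],[0.007,0,0],[0.007,0,0],[0.007,0,0],[0.007,0,0],[0.007,0,0]]}'
python3 -c "
from h import *
go(O-.005*ex+.07*ey+[0,0,.0488])
s,d=manip.camera('side')
cv2.imwrite('pics/side5.png',cv2.resize(s[140:320,130:350,::-1],None,fx=3,fy=3))
"
```

```text
clock: 18.35
position: [0.5705, 0.0748, 0.0503]
ee_rot: [0.53, 0.47, -0.468, -0.529]
ft_force: [6.9, 0.4, 3.2]
grip_width: 0.294
t 18.35 tcp [0.5705 0.0748 0.0503] kp [-0.0061  0.0702] off [-0.001  0.007 -0.005] turn [ 0.004 -0.001  0.002] w 0.294 F [6.9 0.4 3.2]
```

View pics/side5.png

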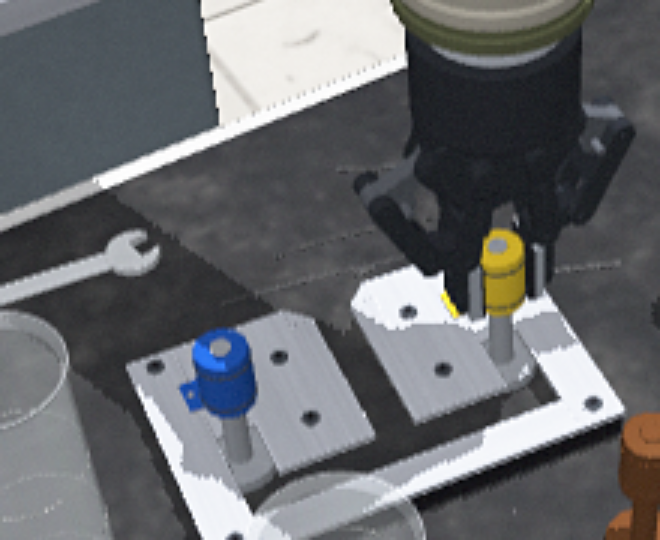

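This is the same end-stop signature as blue (kp x -6.1, 6.9 N). I'll give it the same small extra push, then release and rise clear.

```bash
python3 -m pendant '{"offset":[[0,0,0.005],[0,0,0.01],[0,0,0.005]],"turn":[[0,0,0],[0,0,0],[0,0,0]]}' && python3 -m pendant '{"offset":[[0,0,-0.002],[0,0,-0.002],[0,0,-0.002],[0,0,-0.002],[0,-0.02,-0.002],[0,-0.1,-0.002],[0,-0.3,-0.002],[0,-0.55,-0.002],[0,-0.75,-0.002],[0,-0.75,-0.002]],"turn":[[0.005,0,0],[0.005,0,0],[0.005,0,0],[0.005,0,0],[0.005,0,0],[0.005,0,0],[0.005,0,0],[0.005,0,0],[0.005,0,0],[0.005,0,0]]}' 70 && python3 -m pendant '{"offset":[[0.3,0,0.2],[0.6,0,0.4],[0.95,0,0.5],[0.95,0,0.5],[0.95,0,0.5],[0.95,0,0.5]],"turn":[[0,0,0],[0,0,0],[0,0,0],[0,0,0],[0,0,0],[0,0,0]]}'
python3 -c "
from h import *
t,d=manip.camera('top');s,_=manip.camera('side')
K=np.stack([ex,ey],1)
for c in H:
    b=blobs(t,c,(270,210,430,330));print(c,b,blobs(s,c,(160,140,360,300)))
    for q in b:print((plane('top',q[1],.08)-O)@K)
cv2.imwrite('pics/top6.png',np.hstack([cv2.resize(t[180:340,260:420,::-1],None,fx=2.5,fy=2.5),cv2.resize(s[200:360,140:300,::-1],None,fx=2.5,fy=2.5)]))
"
```

```text
clock: 18.77
position: [0.57, 0.0749, 0.0503]
ee_rot: [0.53, 0.47, -0.468, -0.528]
ft_force: [4.2, 0.7, 3.0]
grip_width: 0.292
clock: 20.02
position: [0.5717, 0.0748, 0.2051]
ee_rot: [0.53, 0.472, -0.466, -0.528]
ft_force: [-0.3, 0.8, -1.0]
grip_width: 0.7
clock: 20.78
position: [0.4956, 0.2742, 0.205]
ee_rot: [0.531, 0.471, -0.466, -0.529]
ft_force: [-0.2, -0.2, -0.3]
grip_width: 0.7
yellow [(131, array([317.1, 261.2]), array([311, 254,  13,  15], dtype=int32)), (122, array([313.5, 283.6]), array([306, 279,  16,  10], dtype=int32))] [(456, array([294.1, 232.7]), array([277, 217,  29,  29], dtype=int32))]
[-0.00583045  0.06866987]
[-0.04626136  0.0690333 ]
blue [(117, array([395. , 272.5]), array([388, 266,  15,  14], dtype=int32)), (123, array([387. , 294.6]), array([379, 290,  17,  10], dtype=int32))] [(462, array([203.2, 264.7]), array([190, 249,  25,  30], dtype=int32))]
[-0.00535378 -0.07089469]
[-0.04628754 -0.06158894]
```

View pics/top6.png

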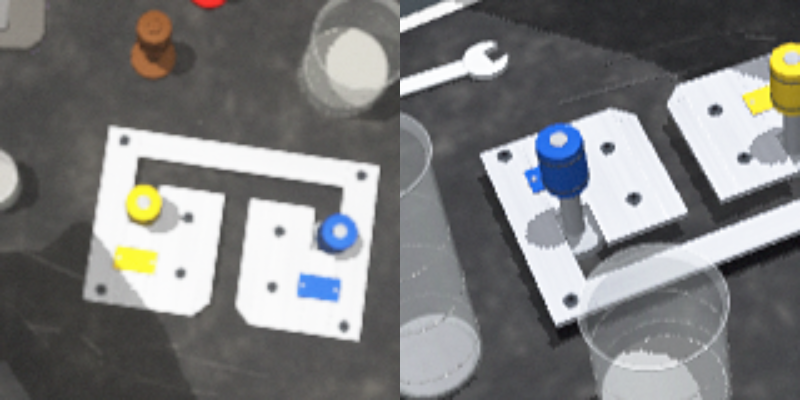

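Both posts measure at their home points, and the glassware looks undisturbed. Handing in.

```bash
python3 -c "
from workcell import manip
print(manip.get_obs()['clock'],manip.hand_in())"
```

```text
the job is handed in; nothing more can be done
20.875 None
```

Both posts are in the keeper, each pushed against the closed end of the pocket marked with its colour, and the job was handed in at about 20.9 s of the 67 s allowed.

- **Blue:** I slid it along the cross lane to the right end and back into its pocket, where it met the end stop at about 7 N.
- **Yellow:** I lifted it about 5 mm, carried it in front of the mouth, set it down and slid it through the mouth and junction to the left end. I then pushed it back to its end stop, also at about 7 N.

**Last checks, top camera:** after release, with the arm clear, blue stood at keeper (-5.4, -70.9) mm and yellow at (-5.8, +68.7) mm. The home points are (-5, ∓70), so both are within the 2 mm calibration. Both looked upright, and the beakers, bottle and brown and red look-alikes in view looked undisturbed.

**Disagreements:**
- A side-camera estimate of blue on one assumed height differed by 1–3 mm. I trusted the end-stop contact and the top view instead.
- While held, yellow rode up about 1.5 mm, so it may have dropped that far when I opened the gripper; I did not check its height after release.

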